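# Set the espresso corner ready for the next shot

## Robot

A 6-joint arm with a two-finger parallel gripper is mounted at the origin on a cart in front of the work surface, level with it; the furniture and walls round the work are solid. World frame = base frame: x ahead of the robot, y to its left, z up, the work surface at z = 0. Lengths are in m, angles in rad, forces in N, time in s.
With the tool pointing down it reaches from about 0.3 to 0.95 m from the base axis. Payload 3.1 kg.
Tool frame: the origin (TCP) lies between the finger pads; the fingertips stand 8 mm ahead of it and the grasp point (between the pads) lies 11 mm behind it (robot.tip_extent is the distance from the TCP to the fingertips, in m); z points along the fingers, y is the line along which they close (so a half turn about z gives the same grasp; the last joint's range is limited). The gripper opens to 85 mm and grips with 20 to 120 N. Pads are 22 mm wide; open, the fingers measure 114 mm over their backs; the gripper's body (76 mm by 85 mm) begins 54 mm behind the grasp point. The pads swing forward as they close: fully open they stand 13 mm farther back than shut.
Start: joints at [-0.07, 0.308, 1.634, -0, 1.2, -0.07], TCP at [0.625, -0, 0.239] pointing down, gripper open.
Joint ranges: [-3.06, 3.06], [-0.79, 1.96], [0.05, 2.63], [-1.19, 4.34], [0.05, 2.64], [-2.94, 2.94]. Speed limits (rad/s): [2.79, 2.79, 3.14, 3.14, 3.14, 3.14].

## Interface

Orientations are given as a unit quaternion [x, y, z, w].
In Python, from workcell import robot gives the robot as it stands.
- The arm moves only by the tool send_rows, never from a script. Its argument "targets" is a list of rows, each a list of 3 entries, a list of its own where there are three numbers: the shift along the world's x, y, z in cm, then the turn, a rotation vector about the world's x, y, z in degrees, then the opening, from -1 (shut) to 1 (fully open). A call has exactly 8 rows; each row shifts and turns the commanded pose from where the row before left it; what a row does not reach is not made up. A row lasts 1/12 s, in which the tool goes at most 41.7 mm and 7.16 degrees, less where a joint would pass 70% of its speed; a pose out of reach is approached as far as the arm can. A call is refused whole if a number of a shift passes 4.17 or a number of a turn 7.16, either way. A call with a gripper value outside its range is refused whole. The fingers move at their own pace and stop on an object; "newtons" is the grip in N (left out, the last holds). Time passes only in rows, so rows that do not move let the fingers close, or fill a call up. It gives the time, the measured TCP pose, the force, the opening and the grip force at its end, in the units of the state.
- robot.sense(): the state, without advancing time (a new reading comes with each control period).
- robot.read_camera(name): name is "scene" or "side" or "wrist"; returns (picture, depth): 384x512x3 uint8, blue, green, red; 384x512 float32, m along the optical axis (not along the pixel's ray), 0 where there is no reading.
- robot.camera_info(name): a dict with "mtx" (3x3 intrinsics, pixels), "R" (3x3) and "t" (3): a world point X has camera coordinates R X + t. Camera axes: x right, y down, z forward; pixel columns grow to the right and rows downward; lengths in m; the calibration is good to about 2 mm. A picture is of the moment at which its call begins: read the wrist's pose just before it. camera_info takes no time and is no camera call; for the wrist camera it gives the pose at the moment of the call.
- robot.finish_job(): hands the job in; it is judged then, once.
The state is a dict: "t": time; "joints": joint angles; "joint_vel": joint speeds; "tau": joint torques, N m; "eef_pos": TCP position; "ee_rot": TCP orientation; "force": force on the tool from outside, world axes, zero at the start; "ft_torque": the same for the moment, N m; "gripper_width": finger opening in m; "grip_force": force on a finger pad.
Only numpy, scipy, OpenCV 4.12 (cv2) and the standard library are available. Lean on these libraries where they do the work, as an engineer would, in place of code of your own. Each camera call takes 0.05 s, during which the arm holds its last target. There are 200 camera calls.

## Task

Get the espresso corner ready for the next shot: pick the four espresso things out from among the other things and put each in its own place. Seat the portafilter fully home in the dark wooden tamping stand with its handle out through the slot, stand the tamper down in the recess of the round wooden seat, set the steel dosing cup upright in the middle of the scale's steel plate, and set the small espresso cup upright in the middle of the saucer. Leave the big mug and the drinking glass where they are.

Things in the scene. Friction and masses are not known exactly. Their poses are not given: they have to be found in the camera images.
- portafilter: portafilter lying almost level: steel basket ring 71 mm across, 27 mm tall, 13 mm thick neck, round black handle. Origin: ring's centre, 4 mm below its lower edge (worktop level). Own -x runs from it along the handle: neck 35 to 60 mm, handle 60 to 160 mm out, 21 widening to 28 mm, axis 14.5 mm above the origin. 0.42 kg, balances 58 mm out: grip the handle near the neck (23 mm wide at 92 mm).
- tamper: coffee tamper standing upright, 94 mm tall: round steel base 58 mm across at the foot, narrowing up to 30 mm height, then a turned dark wooden grip, at most 36 mm across, from 30 to 94 mm. Origin: centre of its underside, z up. About 0.38 kg. Grip the wood, for example 72 mm above the foot.
- dosing_cup: plain steel dosing cup without handle, standing upright, brown with coffee inside: 58 mm across the rim, 52 mm across the foot, 50 mm tall. Origin: centre of its underside, z up. Can be taken across its outside, about 36 mm above the foot.
- espresso_cup: small white espresso cup with dark dots, standing upright: 63 mm across the rim, 55 mm tall, foot 44 mm across. Origin: centre of the underside of its bowl, z up. Its handle points to its own -y and reaches 60 mm from the centre; take the bowl across its own x, clear of the handle, about 38 mm above the foot.
- stand: fixed dark wooden tamping stand, block 132 x 104 x 36 mm high, round pocket 81 mm across with a 35 mm wide slot out to its own -x. Origin: under the pocket's centre at worktop level; faces at x -76 and +56, y +-52 mm. Pocket and slot share a flat floor 16.5 mm up. Portafilter home: ring flat on the floor, handle root in the slot; its origin 13 mm above the stand's, axes parallel.
- seat: fixed round dark wooden tamper seat, 82 mm across and 22 mm high, with a round recess 67 mm across whose floor is 8 mm above the worktop (14 mm deep). Origin: centre of its underside, z up.
- scale: fixed flat coffee scale, 68 mm (its own x) by 150 mm (its own y), top about 18 mm above the worktop. Origin: centre of its underside. The black end with the display is at +y; the steel plate, 64 x 100 mm, is the rest, its centre 20 mm from the origin towards -y. The dosing cup goes on the centre of the plate.
- saucer: fixed white saucer, 108 mm across, 15 mm high at the rim, rising outwards from a flat middle 60 mm across whose top is 5 mm above the worktop; a fine ring marks where the cup stands. Origin: centre of its underside.
- big_mug: big white mug with pale dots, 98 mm tall, 90 mm across, handle to its own -y reaching about 65 mm from its origin: to be left where it stands. Origin: middle of its underside.
- glass: clear drinking glass, 81 mm across, 91 mm tall: to be left where it stands. Origin: centre of its underside.

How it is judged:
By the outcome, as a careful person would: the job done as asked, in the order asked, and still so for the second after the job is handed in, with the robot touching nothing.
It also fails if it takes over 106 s, if anything falls off the work surface, if the arm or the gripper's body presses on something with over 40 N, if the wrist force passes 120 N, or if a joint passes its speed limit or range.

## Working session

There is one attempt and no reset: what is moved stays moved. The work goes in short steps, Python scripts to look and compute and a tool call to move; the robot and the scene stay as the last step left them, time stands still between calls to the robot, and variables do not carry over. Pictures are saved under pics/ and viewed, at most 15 in all, crops included, and the job is handed in when it is done.

Besides the shell and the picture viewer there is one more tool, called by a JSON object that holds its "name" and its "arguments". send_rows: Moves the arm, as the interface text tells. Its arguments: {"type":"object","properties":{"targets":{"type":"array"},"newtons":{"type":"number"}},"required":["targets"]}

```bash
mkdir -p pics; ls; cat > h.py <<'E'
from workcell import robot
import numpy as np, cv2
def cap(n,save=None):
    i=robot.camera_info(n); p,d=robot.read_camera(n)
    if save: cv2.imwrite('pics/'+save,p); np.savez('pics/'+save+'.npz',p=p,d=d,**{k:np.array(i[k]) for k in('mtx','R','t')})
    return p,d,i
def cloud(d,i):
    K=np.array(i['mtx']);v,u=np.mgrid[:d.shape[0],:d.shape[1]]
    c=np.stack([(u-K[0,2])/K[0,0]*d,(v-K[1,2])/K[1,1]*d,d],-1)
    X=(c-np.array(i['t']).ravel())@np.array(i['R']); X[d==0]=np.nan
    return X
def ray(u,v,z,i):
    K=np.array(i['mtx']);R=np.array(i['R']);t=np.array(i['t']).ravel()
    o=-R.T@t; r=R.T@np.array([(u-K[0,2])/K[0,0],(v-K[1,2])/K[1,1],1]); return o+r*(z-o[2])/r[2]
E
python3 - <<'E'
from h import *
print(robot.sense())
ims=[]
for n in('scene','side','wrist'):
    p,d,i=cap(n,n+'0.png'); ims.append(p); R=np.array(i['R']);print(n,-R.T@np.array(i['t']).ravel(),R[2],(d==0).mean())
E
```

```text
pics
{'t': 0.0, 'joints': array([-6.96862984e-02,  3.08993067e-01,  1.63519292e+00, -9.11340664e-06,
        1.19969041e+00, -6.97338224e-02]), 'joint_vel': array([-3.62355463e-04,  2.11933142e-03, -9.55558747e-04,  2.34793751e-05,
        1.68961256e-03, -9.20089992e-04]), 'tau': array([ 1.43707580e-04, -4.15252447e+01, -2.76667070e+01, -1.74997494e-04,
        1.01000658e-02, -1.14578896e-05]), 'eef_pos': array([6.24197660e-01, 3.46299259e-05, 2.38051449e-01]), 'ee_rot': array([ 0.70708835,  0.70712429, -0.00075243, -0.00085892]), 'force': array([-0.12902237, -0.36567049,  0.12745077]), 'ft_torque': array([ 0.00146087, -0.03147118, -0.00983403]), 'grip_force': 0.0, 'gripper_width': 0.08576319965202032}
scene [-0.32559076  0.91583276  0.7880972 ] [ 0.59635337 -0.63130153 -0.49580342] 0.004119873046875
side [ 0.05347501 -0.8651739   0.4840207 ] [ 0.48210263  0.77467246 -0.40921833] 0.0041351318359375
wrist [0.62420347 0.07187892 0.37340581] [-0.00263497 -0.28327011 -0.95903655] 0.0039520263671875
```

View images.

View pics/scene0.png

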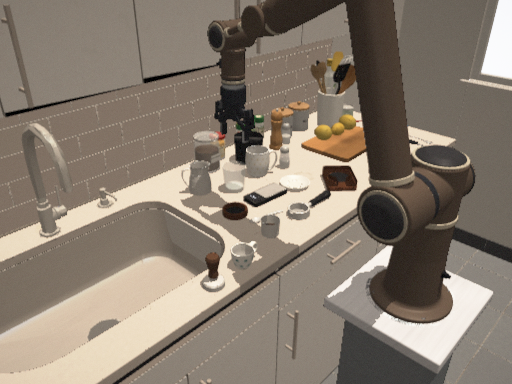

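View pics/side0.png

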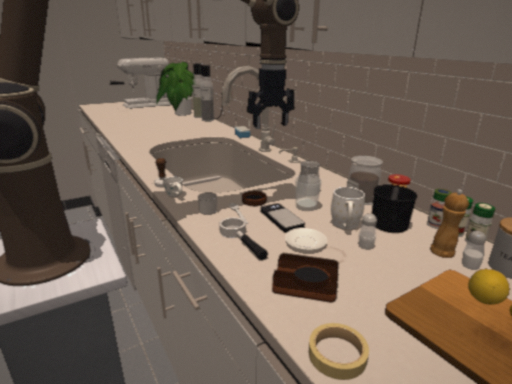

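```bash
cat > top.py <<'E'
from h import *
# orthographic top-down mosaic: x 0.3..0.95 up, y +0.5..-0.5 ; 1.5 mm/px
s=0.0015
def ortho(name,zmin=-.01,zmax=.13):
    z=np.load('pics/'+name+'.npz');X=cloud(z['d'],z);P=z['p']
    m=np.isfinite(X[...,2])&(X[...,2]>zmin)&(X[...,2]<zmax)&(X[...,0]>.2)&(X[...,0]<1.0)&(abs(X[...,1])<.58)
    pts=X[m];c=P[m];o=np.argsort(pts[:,2]);pts=pts[o];c=c[o]
    im=np.zeros((540,780,3),np.uint8);h=np.full((540,780),np.nan)
    r=((1.0-pts[:,0])/s).astype(int);q=((.58-pts[:,1])/s).astype(int)
    for dr in(0,1):
        for dq in (0,1):
            rr=np.clip(r+dr,0,539);qq=np.clip(q+dq,0,779);im[rr,qq]=c
    return im
a=ortho('scene0.png');b=ortho('side0.png')
for k,im in(('a',a),('b',b)):
    for g in np.arange(.2,1.0,.1): r=int((1-g)/s);cv2.line(im,(0,r),(779,r),(0,255,255),1);cv2.putText(im,f'{g:.1f}',(0,r),0,.4,(0,255,0))
    for g in np.arange(-.5,.55,.1): q=int((.58-g)/s);cv2.line(im,(q,0),(q,539),(0,255,255),1);cv2.putText(im,f'{g:.1f}',(q,530),0,.4,(0,255,0))
    cv2.imwrite('pics/top_'+k+'.png',im)
E
python3 top.py
```

```text
(no output)
```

View pics/top_a.png

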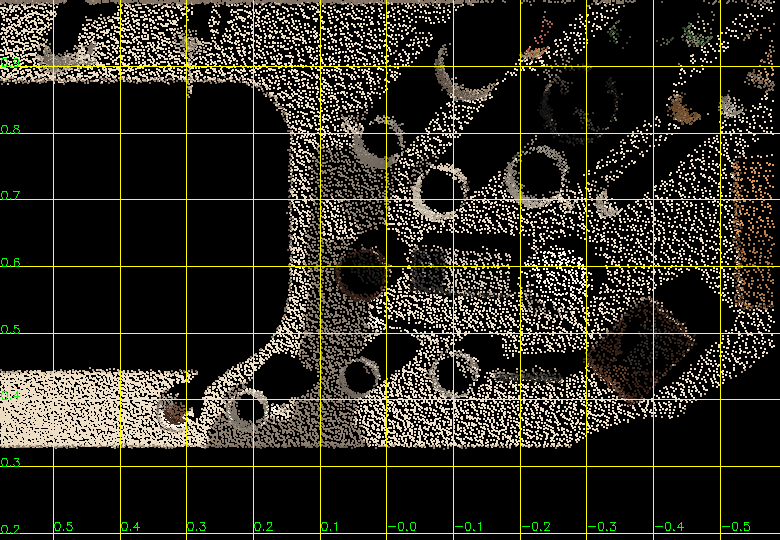

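View pics/top_b.png

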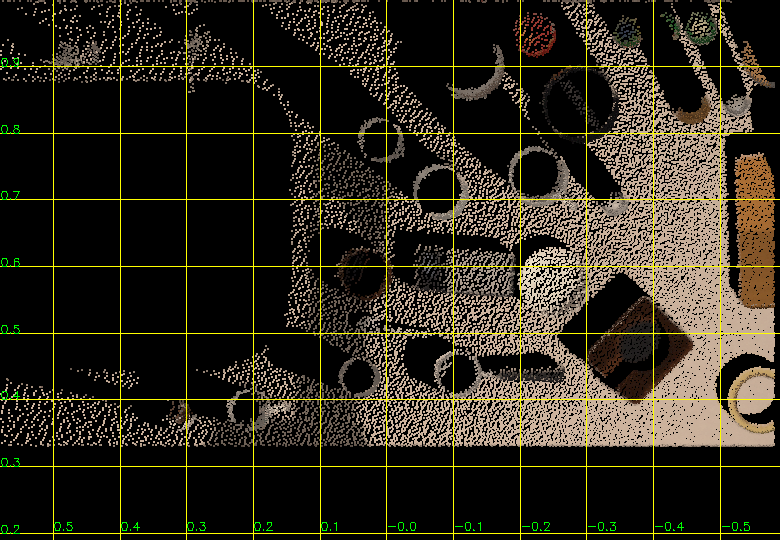

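```bash
cat > fit.py <<'E'
from h import *
from scipy.optimize import least_squares
C={}
for n in('scene0','side0'):
    z=np.load(f'pics/{n}.png.npz');C[n]=cloud(z['d'],z).reshape(-1,3);C[n+'c']=z['p'].reshape(-1,3)
def circ(n,cx,cy,rr,z0,z1,R):
    X=C[n];m=(np.hypot(X[:,0]-cx,X[:,1]-cy)<rr)&(X[:,2]>z0)&(X[:,2]<z1);P=X[m]
    f=least_squares(lambda q:np.hypot(P[:,0]-q[0],P[:,1]-q[1])-q[2],[cx,cy,R],loss='soft_l1',f_scale=.001)
    g=least_squares(lambda q:np.hypot(P[:,0]-q[0],P[:,1]-q[1])-R,[cx,cy],loss='soft_l1',f_scale=.001)
    return len(P),np.round(f.x*1000,1),np.round(g.x*1000,1),round(np.nanmax(P[:,2])*1000,1)
for nm,a in dict(tamper_grip=(.38,.32,.035,.05,.085,.018),tamper_base=(.38,.32,.04,.003,.02,.028),ecup=(.385,.21,.037,.046,.06,.031),dcup=(.433,.045,.04,.042,.054,.029),
    ring=(.44,-.1,.05,.024,.036,.035),seat=(.59,.04,.055,.003,.019,.041),saucer=(.58,-.25,.06,.011,.018,.053),mug=(.735,-.225,.06,.085,.1,.045),glass=(.71,-.075,.05,.08,.095,.04)).items():
    for n in('scene0','side0'):
        try: print(nm,n,*circ(n,*a))
        except Exception as e: print(nm,n,e)
def rect(P):
    r=cv2.minAreaRect((P[:,:2]*1000).astype(np.float32));return len(P),np.round(r[0],1),np.round(r[1],1),round(r[2],1)
for n in('scene0','side0'):
    X=C[n];b=lambda x0,x1,y0,y1,z0,z1:X[(X[:,0]>x0)&(X[:,0]<x1)&(X[:,1]>y0)&(X[:,1]<y1)&(X[:,2]>z0)&(X[:,2]<z1)]
    print(n,'stand top',rect(b(.38,.58,-.48,-.29,.032,.045)),'scale',rect(b(.52,.66,-.21,.01,.014,.025)))
    H=b(.38,.5,-.27,-.16,.012,.04); 
    print(' handle',len(H),H.mean(0),np.linalg.svd(H[:,:2]-H[:,:2].mean(0),full_matrices=False)[2][0], H[:,1].min(),H[:,2].max())
    E=b(.34,.45,.13,.178,.01,.06);print(' ecup handle',len(E),E.mean(0),E.min(0),E.max(0))
    S=b(.38,.58,-.48,-.29,.008,.024);print(' floor',rect(S),np.round(S.mean(0)*1000))
s=.0007;im=np.zeros((400,400,3),np.uint8)
for n in('scene0','side0'):
    X=C[n];m=(abs(X[:,0]-.475)<.1)&(abs(X[:,1]+.385)<.1)&(X[:,2]>.004)&(X[:,2]<.05)
    for p,c in zip(X[m],C[n+'c'][m]):
        q=(int(200+(-.385-p[1])/.0005),int(200+(.475-p[0])/.0005)); cv2.circle(im,q,1,[(255,60,60),(0,255,255)][int(p[2]>.03)] if not .012<p[2]<.022 else (0,0,255),-1)
cv2.imwrite('pics/stand.png',im)
E
python3 fit.py
```

```text
tamper_grip scene0 106 [384.4 315.3  16.5] [385.7 314. ] 85.0
tamper_grip side0 81 [383.8 313.9  14.5] [384.9 318. ] 84.5
tamper_base scene0 252 [381.2 318.3  23.8] [384.6 315.3] 20.0
tamper_base side0 61 [375.3 308.9  17.4] [389.1 311.4] 20.0
ecup scene0 143 [385.1 208.9  29.6] [385.4 209. ] 58.8
ecup side0 88 [386.2 205.9  29.5] [386.5 205.9] 54.2
dcup scene0 96 [434.   42.2  27.6] [434.1  42.2] 51.8
dcup side0 88 [435.   41.5  27.9] [434.9  41.5] 49.7
ring scene0 74 [ 439.2 -101.7   32.6] [ 439.1 -100.7] 31.1
ring side0 96 [ 440.9 -105.3   32.5] [ 441.2 -104.5] 27.8
seat scene0 283 [587.6  38.9  35. ] [586.3  38.3] 19.0
seat side0 264 [589.6  31.   36.2] [589.3  31.1] 19.0
saucer scene0 77 [ 575.2 -249.2   50. ] [ 574.3 -247.9] 17.2
saucer side0 163 [ 576.1 -251.3   50.5] [ 575.7 -251.9] 15.0
mug scene0 162 [ 735.8 -225.3   41.2] [ 735.3 -226.5] 99.3
mug side0 278 [ 736.6 -226.3   41. ] [ 738.7 -228. ] 98.3
glass scene0 128 [711.  -79.7  39. ] [711.1 -79.9] 93.0
glass side0 170 [711.8 -80.8  39.2] [712.  -80.7] 90.9
scene0 stand top (33, array([ 472.1, -387.1]), array([ 94.8, 133.
[... 165 characters left out ...]
021 0.027402205762806046
 ecup handle 49 [0.38723403 0.16055078 0.04079217] [0.38142686 0.14731939 0.02113068] [0.39507059 0.17298685 0.05521412]
 floor (596, array([ 504.9, -351.5]), array([188.2, 147.6]), 46.4) [ 476. -377.   16.]
side0 stand top (58, array([ 479.7, -375.3]), array([ 95.2, 130.9]), 45.8) scale (646, array([ 593.2, -100.3]), array([221.6,  75.5]), 86.9)
 handle 259 [ 0.43693037 -0.22522126  0.02037935] [ 0.01198441 -0.99992818] -0.26609320428666355 0.027239250144164544
 ecup handle 82 [0.38783874 0.16281253 0.03794485] [0.37637227 0.14502023 0.01732019] [0.39715639 0.17787258 0.05278707]
 floor (2028, array([ 502.8, -351. ]), array([188.1, 132.3]), 45.5) [ 477. -381.   16.]
```

View pics/stand.png

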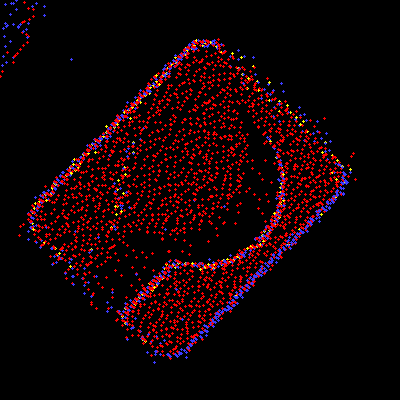

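```bash
cat > st.py <<'E'
from fit import *
E
python3 - <<'E' 2>/dev/null | tail -12
import contextlib,io
with contextlib.redirect_stdout(io.StringIO()):
    from fit import *
for n in('scene0','side0'):
    X=C[n];c=C[n+'c']
    m=(abs(X[:,0]-.475)<.1)&(abs(X[:,1]+.385)<.1)
    print(n,np.histogram(X[m,2]*1000,bins=range(-4,48,4)))
    # pts on the solid right/top side: near (0.51,-0.43) , table, pocket
    for a in((.475,-.385),(.43,-.41),(.49,-.445),(.45,-.32),(.55,-.45)):
        k=np.hypot(X[:,0]-a[0],X[:,1]-a[1])<.012; print(a,k.sum(),np.median(X[k,2]),np.median(c[k],0))
E
```

```text
(0.475, -0.385) 14 0.015827720316133085 [39. 42. 46.]
(0.43, -0.41) 18 0.017702351560143464 [27.5 39.  61. ]
(0.49, -0.445) 34 0.019705047379388965 [22.5 31.  52.5]
(0.45, -0.32) 47 0.012529713868515927 [34. 48. 74.]
(0.55, -0.45) 0 nan [nan nan nan]
side0 (array([2986,  220,  104,  115, 1348,  387,  177,  188,  188,   58,    0,
          0]), array([-4,  0,  4,  8, 12, 16, 20, 24, 28, 32, 36, 40, 44]))
(0.475, -0.385) 61 0.01515367249468199 [30. 31. 34.]
(0.43, -0.41) 148 0.004716218287469277 [23. 39. 71.]
(0.49, -0.445) 77 0.015011414594514248 [16. 25. 45.]
(0.45, -0.32) 51 0.015273383482206249 [20. 31. 56.]
(0.55, -0.45) 67 -0.0015278774547803332 [155. 176. 202.]
```

{"name": "send_rows", "arguments": {"targets": [[[-1.9, -3.5, 0.8], [0, 0, 0], 1], [[-1.9, -3.5, 0.8], [0, 0, 0], 1], [[-1.9, -3.5, 0.8], [0, 0, 0], 1], [[-1.9, -3.5, 0.8], [0, 0, 0], 1], [[-1.9, -3.5, 0.8], [0, 0, 0], 1], [[-1.9, -3.5, 0.8], [0, 0, 0], 1], [[-1.9, -3.5, 0.8], [0, 0, 0], 1], [[-1.9, -3.5, 0.8], [0, 0, 0], 1]]}}

```text
t: 0.82
eef_pos: [0.4716, -0.2813, 0.3034]
ee_rot: [0.707, 0.707, -0.0, -0.0]
force: [0.7, 0.0, -0.5]
gripper_width: 0.0854
grip_force: 0.0
```

```bash
python3 - <<'E'
from h import *
print(robot.sense()['eef_pos'])
p,d,i=cap('wrist','w1.png');cap('scene','scene1.png');cap('side','side1.png')
E
```

```text
[ 0.47161432 -0.2812896   0.30342343]
```

View pics/w1.png

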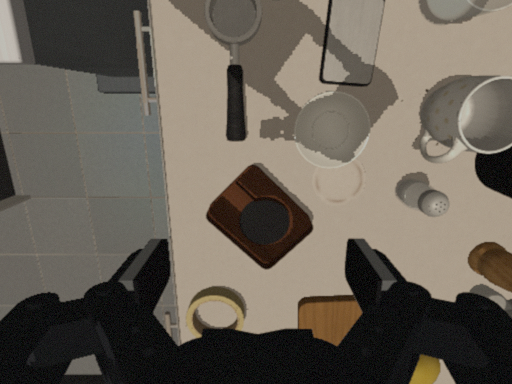

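```bash
cat > m2.py <<'E'
from h import *
from scipy.optimize import least_squares
z=np.load('pics/w1.png.npz');X=cloud(z['d'],z);P=z['p'];hsv=cv2.cvtColor(P,cv2.COLOR_BGR2HSV)
def cf(Q,c,R):
    g=least_squares(lambda q:np.hypot(Q[:,0]-q[0],Q[:,1]-q[1])-q[2],[*c,R],loss='soft_l1',f_scale=.001);return len(Q),np.round(g.x*1000,1)
for u,v in((332,130),(338,180),(265,220),(300,225),(265,180),(235,195)): print((u,v),np.round(X[v,u]*1000,1),ray(u,v,.0165,z)*1000)
F=X.reshape(-1,3)
sel=lambda cx,cy,r,z0,z1:F[(np.hypot(F[:,0]-cx,F[:,1]-cy)<r)&(F[:,2]>z0)&(F[:,2]<z1)]
print('saucer',cf(sel(.576,-.25,.06,.011,.018),(.576,-.25),.053)); print('ring',cf(sel(.44,-.103,.045,.024,.036),(.44,-.103),.034))
S=sel(.475,-.385,.11,.03,.045); r=cv2.minAreaRect((S[:,:2]*1000).astype(np.float32));print('stand',len(S),r,S[:,2].max())
# dark pocket disk
m=((hsv[...,2]<45)).astype(np.uint8);m[:, :200]=0;m[:170]=0;m[262:]=0;m[:,300:]=0
m=cv2.morphologyEx(m,cv2.MORPH_OPEN,np.ones((5,5),np.uint8));c=max(cv2.findContours(m,0,1)[0],key=cv2.contourArea);e=cv2.fitEllipse(c);print('disk',e,ray(*e[0],.0165,z)*1000)
H=F[(F[:,0]>.4)&(F[:,0]<.48)&(F[:,1]>-.275)&(F[:,1]<-.165)&(F[:,2]>.01)&(F[:,2]<.04)]
for y in np.arange(-.26,-.16,.02):
    k=H[abs(H[:,1]-y)<.006];print('h',round(y,2),np.round([k[:,0].min()*1e3,k[:,0].max()*1e3,k[:,2].max()*1e3],1))
print('hend',H[:,1].min())
b=cv2.resize(P[150:280,190:330],None,fx=4,fy=4,interpolation=cv2.INTER_CUBIC);cv2.imwrite('pics/w1s.png',b)
E
python3 m2.py
```

```text
(332, 130) [ 578.4 -250.6    5.6] [ 575.67642226 -249.52640591   16.5       ]
(338, 180) [ 593.7 -325.7    1.5] [ 589.52432074 -321.76627496   16.5       ]
(265, 220) [ 482.9 -383.9   18.6] [ 482.96769241 -384.76125528   16.5       ]
(300, 225) [ 536.7 -393.    16.5] [ 536.67791431 -393.06756169   16.5       ]
(265, 180) [ 482.5 -321.5   17.2] [ 482.56647883 -321.65299428   16.5       ]
(235, 195) [ 438.2 -344.4   17.4] [ 438.09270025 -344.68214666   16.5       ]
saucer (1768, array([ 576. , -251.1,   48.1]))
ring (626, array([ 441.7, -105.4,   32. ]))
stand 275 ((473.7781677246094, -383.1624755859375), (101.84101104736328, 132.38157653808594), 47.091407775878906) 0.03767219222810153
disk ((255.93112182617188, 221.15028381347656), (50.30939483642578, 75.79139709472656), 109.53614044189453) [ 469.13022931 -386.63888577   16.5       ]
h -0.26 [427.6 455.5  30.2]
h -0.24 [429.5 454.3  29.7]
h -0.22 [429.9 453.2  28.1]
h -0.2 [432.  452.1  26.8]
h -0.18 [431.  451.3  26.7]
hend -0.26383587482806775
```

View pics/w1s.png

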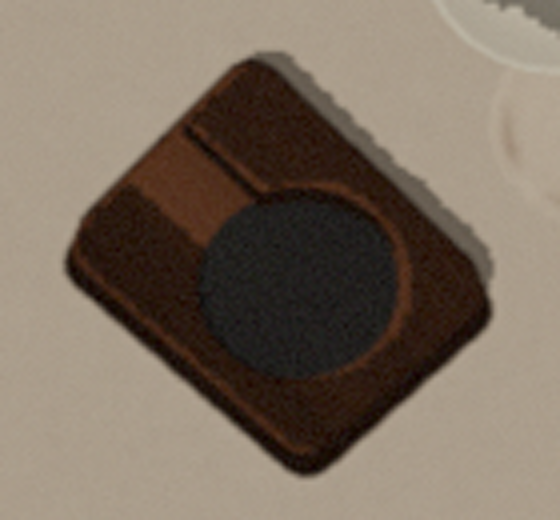

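{"name": "send_rows", "arguments": {"targets": [[[-0.375, 1.05, -2.9], [0, 0, 0], 1], [[-0.375, 1.05, -2.9], [0, 0, 0], 1], [[-0.375, 1.05, -2.9], [0, 0, 0], 1], [[-0.375, 1.05, -2.9], [0, 0, 0], 1], [[-0.375, 1.05, -2.9], [0, 0, 0], 1], [[-0.375, 1.05, -2.9], [0, 0, 0], 1], [[-0.375, 1.05, -2.9], [0, 0, 0], 1], [[-0.375, 1.05, -2.9], [0, 0, 0], 1]], "newtons": 100}}

```text
t: 1.63
eef_pos: [0.4428, -0.1938, 0.0696]
ee_rot: [0.707, 0.708, 0.0, -0.0]
force: [-0.1, 0.7, -0.1]
gripper_width: 0.0856
grip_force: 0.0
```

```bash
python3 - <<'E'
from h import *
from scipy.optimize import least_squares
print(robot.sense()['eef_pos'],robot.sense()['joints'],robot.tip_extent)
A=[]
for n in('scene1','side1','w1','side0'):
    z=np.load(f'pics/{n}.png.npz');F=cloud(z['d'],z).reshape(-1,3)
    r=np.hypot(F[:,0]-.482,F[:,1]+.3865);a=np.degrees(np.arctan2(F[:,1]+.3865,F[:,0]-.482))
    Q=F[(r<.046)&(r>.03)&(F[:,2]>.026)&(F[:,2]<.04)&(abs(a-137)>27)]
    f=lambda Q:least_squares(lambda q:np.hypot(Q[:,0]-q[0],Q[:,1]-q[1])-.0405,[.482,-.3865],loss='soft_l1',f_scale=.001).x*1000
    S=F[(np.hypot(F[:,0]-.475,F[:,1]+.383)<.1)&(F[:,2]>.031)&(F[:,2]<.038)]
    rr=cv2.minAreaRect((S[:,:2]*1000).astype(np.float32))
    print(n,len(Q),f(Q),rr)
E
```

```text
[ 0.44283817 -0.19381978  0.06964778] [-5.03069272e-01  2.84101431e-01  2.07170929e+00  8.80980676e-04
  7.86406645e-01 -5.05095161e-01] 0.008
scene1 15 [ 483.17496825 -386.76197387] ((502.7629089355469, -364.38787841796875), (66.38763427734375, 138.82144165039062), 26.4483642578125)
side1 109 [ 482.740899   -386.01638882] ((480.2701416015625, -374.7829895019531), (96.38540649414062, 132.0364532470703), 44.29157638549805)
w1 68 [ 482.08135159 -387.11884093] ((473.7781677246094, -383.1624755859375), (101.84101104736328, 132.38157653808594), 47.091407775878906)
side0 104 [ 482.6648528  -385.89066891] ((479.7984924316406, -374.64208984375), (96.02690124511719, 131.97225952148438), 45.38170623779297)
```

{"name": "send_rows", "arguments": {"targets": [[[0, -0.2, -1.2], [0, 0, 0], 1], [[0, 0, -1.2], [0, 0, 0], 1], [[0, 0, -1.2], [0, 0, 0], 1], [[0, 0, -1.0], [0, 0, 0], 1], [[0, 0, -0.9], [0, 0, 0], 1], [[0, 0, -0.4], [0, 0, 0], 1], [[0, 0, 0], [0, 0, 0], 1], [[0, 0, 0], [0, 0, 0], -0.5]], "newtons": 100}}

```text
t: 2.3
eef_pos: [0.4432, -0.1979, 0.0123]
ee_rot: [0.707, 0.707, 0.0, -0.0]
force: [0.7, -0.6, 0.3]
gripper_width: 0.0757
grip_force: 0.0
```

{"name": "send_rows", "arguments": {"targets": [[[0, 0, 0], [0, 0, 0], -1], [[0, 0, 0], [0, 0, 0], -1], [[0, 0, 0], [0, 0, 0], -1], [[0, 0, 0], [0, 0, 0], -1], [[0, 0, 0], [0, 0, 0], -1], [[0, 0, 0], [0, 0, 0], -1], [[0, 0, 0], [0, 0, 0], -1], [[0, 0, 0], [0, 0, 0], -1]]}}

```text
t: 2.97
eef_pos: [0.4433, -0.1983, 0.0131]
ee_rot: [0.707, 0.707, -0.0, 0.0]
force: [-1.2, 0.2, 4.8]
gripper_width: 0.0211
grip_force: 97.8
```

{"name": "send_rows", "arguments": {"targets": [[[0, 0, 0.8], [0, 0, 0], -1], [[0, 0, 1.5], [0, 0, 0], -1], [[0, 0, 1.5], [0, 0, 0], -1], [[0, 0, 1.5], [0, 0, -6.7], -1], [[0, 0, 1.5], [0, 0, -6.7], -1], [[0, 0, 1.0], [0, 0, -6.7], -1], [[0, 0, 0.5], [0, 0, -6.7], -1], [[0, 0, 0], [0, 0, -6.7], -1]]}}

```text
t: 3.63
eef_pos: [0.4433, -0.1982, 0.0965]
ee_rot: [0.882, 0.471, 0.0, 0.001]
force: [0.2, -0.1, -4.2]
gripper_width: 0.0205
grip_force: 98.5
```

{"name": "send_rows", "arguments": {"targets": [[[-0.4, -1.55, 0], [0, 0, -6.7], -1], [[-0.4, -1.55, 0], [0, 0, -6.7], -1], [[-0.4, -1.55, 0], [0, 0, -6.7], -1], [[-0.4, -1.55, 0], [0, 0, -6.7], -1], [[-0.3, -1.55, 0], [0, 0, -6.7], -1], [[-0.3, -1.55, 0], [0, 0, -6.7], -1], [[-0.3, -1.55, 0], [0, 0, -6.7], -1], [[-0.3, -1.55, 0], [0, 0, -6.7], -1]]}}

```text
t: 4.3
eef_pos: [0.4137, -0.3219, 0.0947]
ee_rot: [1.0, 0.022, -0.001, -0.001]
force: [1.0, 0.9, -3.7]
gripper_width: 0.0207
grip_force: 98.5
```

{"name": "send_rows", "arguments": {"targets": [[[0, 0, 0], [0, 0, -6.7], -1], [[0, 0, 0], [0, 0, -6.7], -1], [[0, 0, 0], [0, 0, -6.7], -1], [[0, 0, 0], [0, 0, -6.7], -1], [[0, 0, 0], [0, 0, -6.7], -1], [[0, 0, 0], [0, 0, -6.7], -1], [[0, 0, 0], [0, 0, -6.7], -1], [[0, 0, 0], [0, 0, 0], -1]]}}

```text
t: 4.97
eef_pos: [0.4139, -0.3211, 0.0946]
ee_rot: [0.927, -0.376, -0.001, -0.0]
force: [0.8, 0.1, -4.0]
gripper_width: 0.0209
grip_force: 98.6
```

```bash
python3 - <<'E'
from h import *
from scipy.spatial.transform import Rotation as Ro
s=robot.sense();print(s['eef_pos'],Ro.from_quat(s['ee_rot']).as_matrix()[:,1],s['joints'])
p,d,i=cap('side','side2.png');w,dw,iw=cap('wrist','w2.png');cap('scene','scene2.png')
cv2.imwrite('pics/v2.png',np.hstack([cv2.resize(p[200:360,200:400],(400,320)),cv2.resize(w,(400,320))]))
E
```

```text
[ 0.41394026 -0.32112925  0.09462815] [-6.96264116e-01 -7.17785678e-01 -1.36448630e-05] [-7.42977403e-01  3.08283831e-01  1.96908803e+00  1.09072874e-04
  8.66774760e-01  1.59792773e+00]
```

View pics/v2.png

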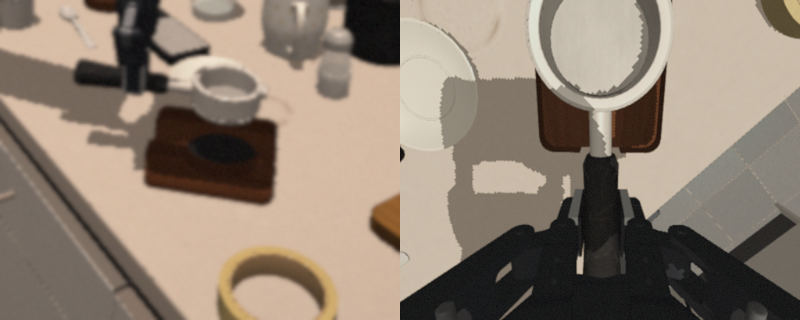

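```bash
python3 - <<'E'
from h import *
from scipy.optimize import least_squares
d=np.array([-.7178,.6963]);g=np.array([.4139,-.3211]);c0=g-.093*d;print('exp',c0)
for n in('scene2','side2','w2'):
    z=np.load(f'pics/{n}.png.npz');F=cloud(z['d'],z).reshape(-1,3)
    r=np.hypot(F[:,0]-c0[0],F[:,1]-c0[1]);Q=F[(r<.045)&(r>.026)&(F[:,2]>.075)&(F[:,2]<.13)]
    al=(Q[:,:2]-c0)@d; ph=np.histogram(Q[:,2]*1000,bins=range(75,131,5))[0]
    T=Q[Q[:,2]>.104];f=least_squares(lambda q:np.hypot(T[:,0]-q[0],T[:,1]-q[1])-q[2],[*c0,.034],loss='soft_l1',f_scale=.001).x*1000
    print(n,len(Q),ph,f,'near',np.percentile(Q[al>.02,2],[3,95]),'far',np.percentile(Q[al<-.02,2],[3,95]))
z=np.load('pics/w2.png.npz');F=cloud(z['d'],z).reshape(-1,3)
H=F[(F[:,2]>.09)&(F[:,2]<.13)];v=(H[:,:2]-g);a=v@d;l=v@np.array([-d[1],d[0]])
for k in(-.05,-.035,-.025):
    m=(abs(a-k)<.005)&(abs(l)<.02);print(k,m.sum(),np.round(np.median(l[m])*1e3,1),np.round(np.percentile(H[m,2],95)*1e3,1))
# stand front edge / slot top edges
S=F[(F[:,2]>.03)&(F[:,2]<.04)&(np.hypot(F[:,0]-.4825,F[:,1]+.3865)<.1)];v=S[:,:2]-[.4825,-.3865];a=v@d;l=v@np.array([-d[1],d[0]])
print(len(S),a.max(),l.min(),l.max())
E
```

```text
exp [ 0.4806554 -0.3858559]
scene2 86 [ 6 11 15 19 11 13 10  1  0  0  0] [ 479.77188308 -384.51981088   33.42503651] near [0.07735612 0.10189814] far [0.08784867 0.10651636]
side2 880 [ 53  99 129 140 154 190 115   0   0   0   0] [ 481.51814378 -387.12710978   32.35716478] near [0.07915389 0.10717332] far [0.07814583 0.10528326]
w2 10932 [  10  737 1353  637  961 1055 6049  130    0    0    0] [ 481.6323447  -386.14127974   31.63340316] near [0.08554011 0.10979877] far [0.08273393 0.08517059]
-0.05 631 0.1 101.7
-0.035 835 0.1 104.8
-0.025 969 0.2 106.4
630 0.07726601294100456 -0.05196713371073303 0.05347645065083727
```

{"name": "send_rows", "arguments": {"targets": [[[0.1, 0, -1.0], [0, 0, 0], -1], [[0, 0, -1.0], [0, 0, 0], -1], [[0, 0, -1.0], [0, 0, 0], -1], [[0, 0, -0.7], [0, 0, 0], -1], [[0, 0, -0.5], [0, 0, 0], -1], [[0, 0, -0.4], [0, 0, 0], -1], [[0, 0, -0.3], [0, 0, 0], -1], [[0, 0, -0.3], [0, 0, 0], -1]]}}

```text
t: 5.78
eef_pos: [0.4161, -0.3221, 0.0429]
ee_rot: [0.927, -0.375, 0.0, 0.0]
force: [0.5, 0.3, -3.1]
gripper_width: 0.0209
grip_force: 98.6
```

{"name": "send_rows", "arguments": {"targets": [[[0, 0, -0.3], [0, 0, 0], -1], [[0, 0, -0.3], [0, 0, 0], -1], [[0, 0, -0.2], [0, 0, 0], -1], [[0, 0, -0.2], [0, 0, 0], -1], [[0, 0, -0.2], [0, 0, 0], -1], [[0, 0, -0.1], [0, 0, 0], -1], [[0, 0, 0], [0, 0, 0], -1], [[0, 0, 0], [0, 0, 0], -1]]}}

```text
t: 6.45
eef_pos: [0.4161, -0.3221, 0.0304]
ee_rot: [0.927, -0.375, 0.0, 0.0]
force: [-0.2, 0.2, -3.3]
gripper_width: 0.0204
grip_force: 98.7
```

{"name": "send_rows", "arguments": {"targets": [[[0, 0, -0.1], [0, 0, 0], -1], [[0, 0, -0.1], [0, 0, 0], -1], [[0, 0, -0.1], [0, 0, 0], -1], [[0, 0, -0.1], [0, 0, 0], -1], [[0, 0, -0.05], [0, 0, 0], -1], [[0, 0, 0], [0, 0, 0], -1], [[0, 0, 0], [0, 0, 0], -1], [[0, 0, 0], [0, 0, 0], -1]]}}

```text
t: 7.12
eef_pos: [0.4162, -0.3221, 0.0269]
ee_rot: [0.927, -0.375, -0.0, -0.0]
force: [-3.0, 2.7, 7.1]
gripper_width: 0.0208
grip_force: 99.8
```

```bash
python3 - <<'E'
from h import *
p,d,i=cap('side','side3.png');w,dw,iw=cap('wrist','w3.png')
cv2.imwrite('pics/v3.png',np.hstack([cv2.resize(p[220:320,240:365],(400,320)),cv2.resize(w[:300],(400,320))]))
E
```

```text
(no output)
```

View pics/v3.png

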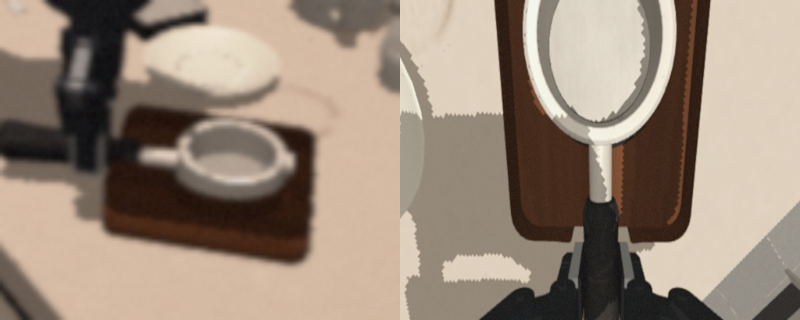

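{"name": "send_rows", "arguments": {"targets": [[[0, 0, 0], [0, 0, 0], -0.2], [[0, 0, 0], [0, 0, 0], 0.2], [[0, 0, 0], [0, 0, 0], 0.5], [[0, 0, 0], [0, 0, 0], 0.5], [[0, 0, 1.0], [0, 0, 0], 0.5], [[0, 0, 3.0], [0, 0, 0], 0.5], [[0, 0, 4.0], [0, 0, 0], 0.5], [[0, 0, 4.0], [0, 0, 0], 1]]}}

```text
t: 7.88
eef_pos: [0.4151, -0.3212, 0.1465]
ee_rot: [0.927, -0.375, -0.001, -0.001]
force: [1.2, -0.3, 0.2]
gripper_width: 0.0741
grip_force: 0.0
```

```bash
python3 - <<'E'
from h import *
from scipy.optimize import least_squares
s=robot.sense();print(s['eef_pos'])
d=np.array([-.7178,.6963]);c0=np.array([.4825,-.3865])
for n in('side','wrist'):
    p,D,i=cap(n,n+'4.png');F=cloud(D,i).reshape(-1,3)
    r=np.hypot(F[:,0]-c0[0],F[:,1]-c0[1]);Q=F[(r<.045)&(r>.026)&(F[:,2]>.03)&(F[:,2]<.06)];T=Q[Q[:,2]>.039]
    al=(T[:,:2]-c0)@d;f=least_squares(lambda q:np.hypot(T[:,0]-q[0],T[:,1]-q[1])-q[2],[*c0,.034],loss='soft_l1',f_scale=.001).x*1000
    print(n,len(T),f,'z near',np.percentile(T[al>.02,2],[50,95]),'far',np.percentile(T[al<-.02,2],[50,95]))
E
```

```text
[ 0.41507157 -0.32122516  0.14648248]
side 226 [ 483.65132557 -387.95387189   32.47560131] z near [0.04146902 0.04270991] far [0.04157749 0.0427532 ]
wrist 2543 [ 483.64837297 -387.14678856   32.15455088] z near [0.04367086 0.04493017] far [0.04356071 0.04510335]
```

{"name": "send_rows", "arguments": {"targets": [[[-0.2, 3.6, 0.9], [0, 0, 6.7], 1], [[-0.2, 3.6, 0.9], [0, 0, 6.7], 1], [[-0.2, 3.6, 0.9], [0, 0, 6.7], 1], [[-0.2, 3.6, 0.9], [0, 0, 6.7], 1], [[-0.2, 3.6, 0.9], [0, 0, 6.7], 1], [[-0.2, 3.6, 0.9], [0, 0, 6.7], 1], [[-0.2, 3.6, 0.9], [0, 0, 6.7], 1], [[-0.2, 3.6, 0.9], [0, 0, 6.7], 1]]}}

```text
t: 8.65
eef_pos: [0.3994, -0.0325, 0.2183]
ee_rot: [0.996, 0.086, 0.0, 0.0]
force: [0.5, -0.7, -0.4]
gripper_width: 0.0852
grip_force: 0.0
```

{"name": "send_rows", "arguments": {"targets": [[[-0.2, 3.6, 0], [0, 0, 6.7], 1], [[-0.2, 3.6, 0], [0, 0, 6.7], 1], [[-0.2, 3.6, 0], [0, 0, 6.7], 1], [[-0.2, 3.6, 0], [0, 0, 6.7], 1], [[-0.2, 3.6, 0], [0, 0, 6.7], 1], [[-0.2, 3.6, 0], [0, 0, 6.7], 1], [[-0.2, 3.6, 0], [0, 0, 6.7], 1], [[-0.2, 3.6, 0], [0, 0, 6.7], 1]]}}

```text
t: 9.32
eef_pos: [0.3834, 0.2557, 0.2179]
ee_rot: [0.85, 0.527, 0.0, 0.0]
force: [1.1, 0.3, 0.3]
gripper_width: 0.0852
grip_force: 0.0
```

{"name": "send_rows", "arguments": {"targets": [[[0, 0, 0], [0, 0, 6.7], 1], [[0, 0, 0], [0, 0, 6.7], 1], [[0, 0, 0], [0, 0, 6.7], 1], [[0, 0, 0], [0, 0, 6.7], 1], [[0, 0, 0], [0, 0, 0], 1], [[0, 0, 0], [0, 0, 0], 1], [[0, 0, 0], [0, 0, 0], 1], [[0, 0, 0], [0, 0, 0], 1]]}}

```text
t: 9.98
eef_pos: [0.384, 0.2538, 0.2178]
ee_rot: [0.708, 0.706, 0.0, 0.0]
force: [0.1, 0.7, 0.2]
gripper_width: 0.0853
grip_force: 0.0
```

```bash
python3 - <<'E'
from h import *
from scipy.optimize import least_squares
s=robot.sense();print(s['eef_pos'],s['ee_rot'])
for n in('wrist','scene'):
    p,D,i=cap(n,n+'5.png');F=cloud(D,i).reshape(-1,3)
    r=np.hypot(F[:,0]-.3845,F[:,1]-.316)
    for z0,z1,R in((.001,.014,.029),(.06,.088,.018),(.088,.1,.01)):
        T=F[(r<.04)&(F[:,2]>z0)&(F[:,2]<z1)]
        if len(T)<8: print(n,z0,len(T));continue
        f=least_squares(lambda q:np.hypot(T[:,0]-q[0],T[:,1]-q[1])-q[2],[.3845,.316,R],loss='soft_l1',f_scale=.001).x*1000
        print(n,z0,len(T),f,T.mean(0)*1000,T[:,:2].min(0)*1000,T[:,:2].max(0)*1000)
    r=np.hypot(F[:,0]-.386,F[:,1]-.208);T=F[(r<.037)&(F[:,2]>.046)&(F[:,2]<.06)&(F[:,1]>.18)]
    if len(T)>8: print('ecup',len(T),least_squares(lambda q:np.hypot(T[:,0]-q[0],T[:,1]-q[1])-q[2],[.386,.208,.03],loss='soft_l1',f_scale=.001).x*1000)
    E=F[(abs(F[:,0]-.39)<.04)&(F[:,1]>.14)&(F[:,1]<.172)&(F[:,2]>.015)&(F[:,2]<.06)];print('hdl',len(E),E.mean(0))
E
```

```text
[0.38399983 0.25382635 0.21778302] [7.07789256e-01 7.06423647e-01 3.97721238e-06 3.65100859e-06]
wrist 0.001 864 [383.8797157  315.82682265  35.37721378] [384.92603231 323.1873906    1.71126425] [344.79728221 276.0923863 ] [423.6923196  355.48587195]
wrist 0.06 114 [383.29467467 315.51268271  17.87165284] [383.39448739 317.12349481  86.87197883] [365.35500592 297.73120322] [401.11090783 333.17035137]
wrist 0.088 1325 [383.28257119 315.7942358   12.0080049 ] [383.31460937 315.95967966  93.41396316] [365.54034272 298.02347482] [400.89995458 333.07668004]
ecup 768 [386.17668981 208.73824853  29.27552834]
hdl 162 [0.389732   0.16354707 0.05316128]
scene 0.001 121 [387.57880124 313.19788374  32.51778287] [370.82269223 329.26874335   6.25933929] [345.05348377 277.14900114] [423.21819771 354.85691149]
scene 0.06 114 [383.4654135  315.48143904  16.98240919] [373.25584613 324.16308301  76.84822149] [364.18873673 302.28548059] [394.49953317 335.58567166]
scene 0.088 89 [381.39162924 317.1539296   11.44509612] [380.87879303 317.9454692   91.90203787] [364.34940221 300.60045627] [395.85057865 333.24238175]
ecup 133 [385.00436449 209.38966781  29.49924157]
hdl 45 [0.38732124 0.15968367 0.04031222]
```

View pics/wrist5.png

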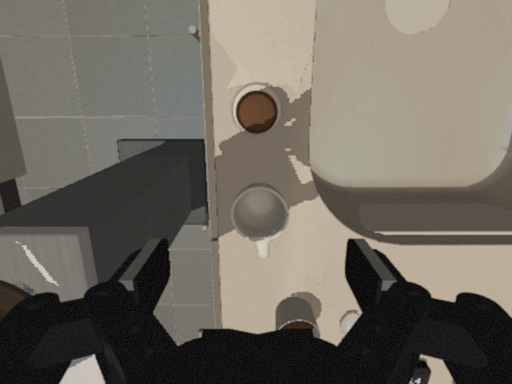

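{"name": "send_rows", "arguments": {"targets": [[[0, 2.05, -1.0], [0, 0, 0], 1], [[0, 2.05, -1.0], [0, 0, 0], 1], [[-0.05, 2.05, -1.0], [0, 0, 0], 1], [[0, 0, -2.8], [0, 0, 0], 1], [[0, 0, -2.8], [0, 0, 0], 1], [[0, 0, -2.8], [0, 0, 0], 1], [[0, 0, -2.8], [0, 0, 0], 1], [[0, 0, -1.5], [0, 0, 0], 1]], "newtons": 80}}

```text
t: 10.75
eef_pos: [0.3816, 0.3142, 0.0577]
ee_rot: [0.707, 0.707, -0.002, -0.0]
force: [-1.3, -0.6, 0.2]
gripper_width: 0.0856
grip_force: 0.0
```

{"name": "send_rows", "arguments": {"targets": [[[0, 0, 0], [0, 0, 0], 0.3], [[0, 0, 0], [0, 0, 0], -0.1], [[0, 0, 0], [0, 0, 0], -0.5], [[0, 0, 0], [0, 0, 0], -1], [[0, 0, 0], [0, 0, 0], -1], [[0, 0, 0], [0, 0, 0], -1], [[0, 0, 0], [0, 0, 0], -1], [[0, 0, 0], [0, 0, 0], -1]]}}

```text
t: 11.42
eef_pos: [0.3847, 0.3165, 0.0628]
ee_rot: [0.707, 0.707, 0.002, 0.0]
force: [-3.0, -1.2, 6.4]
gripper_width: 0.0337
grip_force: 79.1
```

{"name": "send_rows", "arguments": {"targets": [[[0, 0, 0.5], [0, 0, 0], -1], [[0, 0, 1.5], [0, 0, 0], -1], [[0, 0, 2.0], [0, 0, 0], -1], [[0, 0, 2.0], [0, 0, 0], -1], [[0, 0, 2.0], [0, 0, 0], -1], [[0, 0, 1.5], [0, 0, 0], -1], [[0, 0, 0.5], [0, 0, 0], -1], [[0, 0, 0], [0, 0, 0], -1]]}}

```text
t: 12.08
eef_pos: [0.3844, 0.316, 0.1623]
ee_rot: [0.707, 0.707, 0.002, 0.0]
force: [0.7, 0.1, -4.6]
gripper_width: 0.0337
grip_force: 80.0
```

{"name": "send_rows", "arguments": {"targets": [[[1.7, -2.9, 0.4], [0, 0, 0], -1], [[1.7, -2.9, 0.4], [0, 0, 0], -1], [[1.7, -2.9, 0.4], [0, 0, 0], -1], [[1.7, -2.9, 0.4], [0, 0, 0], -1], [[1.7, -2.9, 0.4], [0, 0, 0], -1], [[1.7, -2.9, 0], [0, 0, 0], -1], [[1.7, -2.9, 0], [0, 0, 0], -1], [[1.7, -2.9, 0], [0, 0, 0], -1]]}}

```text
t: 12.75
eef_pos: [0.5187, 0.0817, 0.179]
ee_rot: [0.707, 0.707, -0.001, -0.001]
force: [1.4, 0.4, -3.2]
gripper_width: 0.034
grip_force: 80.2
```

{"name": "send_rows", "arguments": {"targets": [[[1.7, -2.9, 0], [0, 0, 0], -1], [[1.7, -2.9, 0], [0, 0, 0], -1], [[1.7, -2.9, 0], [0, 0, 0], -1], [[1.7, -2.9, 0], [0, 0, 0], -1], [[0, 0, 0], [0, 0, 0], -1], [[0, 0, 0], [0, 0, 0], -1], [[0, 0, 0], [0, 0, 0], -1], [[0, 0, 0], [0, 0, 0], -1]]}}

```text
t: 13.42
eef_pos: [0.5859, -0.0316, 0.1792]
ee_rot: [0.707, 0.707, -0.001, -0.001]
force: [0.1, 0.2, -4.0]
gripper_width: 0.0335
grip_force: 80.5
```

```bash
python3 - <<'E'
from h import *
s=robot.sense();print(s['eef_pos'],s['ee_rot'])
p,D,i=cap('wrist','w6.png');cap('scene','scene6.png');cap('side','side6.png')
K=np.array(i['mtx']);R=np.array(i['R']);t=np.array(i['t']).ravel();q=K@(R@[.588,.036,.022]+t);print(q[:2]/q[2],-R.T@t)
cv2.imwrite('pics/v6.png',p)
E
```

```text
[ 0.58588413 -0.03157506  0.17924132] [ 0.70687827  0.70733309 -0.00092018 -0.00147103]
[260.33287893 104.9997576 ] [0.58595932 0.04020491 0.31455588]
```

View pics/v6.png

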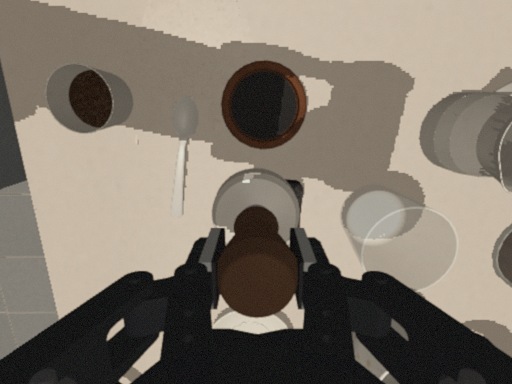

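```bash
python3 - <<'E'
from h import *
from scipy.optimize import least_squares
z=np.load('pics/w6.png.npz');P=z['p'];X=cloud(z['d'],z);F=X.reshape(-1,3)
hsv=cv2.cvtColor(P,cv2.COLOR_BGR2HSV)
B=np.zeros(P.shape[:2],np.uint8);B[50:158,210:318]=1
br=((hsv[...,1]>110)&(hsv[...,2]>40)&(B>0)).astype(np.uint8)
dk=((P.max(2)<60)&(B>0)).astype(np.uint8);dk=cv2.morphologyEx(dk,cv2.MORPH_OPEN,np.ones((3,3),np.uint8))
for nm,m,zz in(('outer',br|dk,.018),('recess',dk,.015)):
    c=max(cv2.findContours(m,0,1)[0],key=cv2.contourArea);e=cv2.fitEllipse(cv2.convexHull(c));a=ray(*e[0],zz,z)
    print(nm,e,a*1000, (ray(e[0][0]+e[1][0]/2,e[0][1],zz,z)-a)[0]*2000)
r=np.hypot(F[:,0]-.588,F[:,1]-.038)
for z0,z1 in((.012,.021),(.019,.026)):
    T=F[(r<.05)&(r>.028)&(F[:,2]>z0)&(F[:,2]<z1)]
    print(len(T),least_squares(lambda q:np.hypot(T[:,0]-q[0],T[:,1]-q[1])-q[2],[.588,.038,.037],loss='soft_l1',f_scale=.001).x*1000)
e=robot.sense()['eef_pos'];r=np.hypot(F[:,0]-e[0],F[:,1]-e[1])
T=F[(r<.04)&(F[:,2]>.105)&(F[:,2]<.128)&(F[:,1]>e[1])]
print('base',e,len(T),least_squares(lambda q:np.hypot(T[:,0]-q[0],T[:,1]-q[1])-q[2],[*e[:2],.029],loss='soft_l1',f_scale=.001).x*1000,np.percentile(T[:,2],[2,50,98]),T.min(0),T.max(0))
# cast ray at base outline
E
```

```text
outer ((263.6873779296875, 104.2917709350586), (83.75386810302734, 86.98450469970703), 6.79761266708374) [591.23967174  36.59366418  18.        ] 80.18718399051261
recess ((259.974853515625, 104.50962829589844), (76.6490707397461, 85.56061553955078), 149.11744689941406) [587.70123202  36.35658807  15.        ] 74.15143870510366
329 [591.28255487  34.74533047  33.70429851]
1984 [591.40215874  34.67689263  36.79882934]
base [ 0.58674017 -0.0314135   0.1803714 ] 207 [584.27023503 -32.34625044  28.96190605] [0.11840646 0.1233361  0.12780271] [ 0.55810287 -0.01993122  0.11752588] [ 0.60897468 -0.00313959  0.12798855]
```

{"name": "send_rows", "arguments": {"targets": [[[0.16, 1.6, 0], [0, 0, 0], -1], [[0.2, 2.2, 0], [0, 0, 0], -1], [[0.2, 2.0, -1.0], [0, 0, 0], -1], [[0.1, 0.92, -1.5], [0, 0, 0], -1], [[0, 0, -2.0], [0, 0, 0], -1], [[0, 0, -2.0], [0, 0, 0], -1], [[0, 0, -1.0], [0, 0, 0], -1], [[0, 0, -0.8], [0, 0, 0], -1]]}}

```text
t: 14.23
eef_pos: [0.5928, 0.0354, 0.0963]
ee_rot: [0.707, 0.708, -0.001, -0.001]
force: [0.5, -0.0, -3.0]
gripper_width: 0.0333
grip_force: 80.5
```

{"name": "send_rows", "arguments": {"targets": [[[0, 0, 0], [0, 0, 0], -1], [[0, 0, 0], [0, 0, 0], -1], [[0, 0, -0.2], [0, 0, 0], -1], [[0, 0, -0.2], [0, 0, 0], -1], [[0, 0, -0.2], [0, 0, 0], -1], [[0, 0, -0.2], [0, 0, 0], -1], [[0, 0, -0.2], [0, 0, 0], -1], [[0, 0, 0], [0, 0, 0], -1]]}}

```text
t: 14.9
eef_pos: [0.5938, 0.0346, 0.0874]
ee_rot: [0.707, 0.707, -0.0, -0.0]
force: [-0.8, -0.1, -3.5]
gripper_width: 0.0332
grip_force: 80.6
```

{"name": "send_rows", "arguments": {"targets": [[[-0.05, 0.1, 0], [0, 0, 0], -1], [[0, 0, -0.2], [0, 0, 0], -1], [[0, 0, -0.2], [0, 0, 0], -1], [[0, 0, -0.2], [0, 0, 0], -1], [[0, 0, -0.2], [0, 0, 0], -1], [[0, 0, -0.2], [0, 0, 0], -1], [[0, 0, 0], [0, 0, 0], -1], [[0, 0, 0], [0, 0, 0], -1]]}}

```text
t: 15.57
eef_pos: [0.5934, 0.0357, 0.0775]
ee_rot: [0.707, 0.707, -0.0, -0.0]
force: [0.5, 0.5, -2.8]
gripper_width: 0.0335
grip_force: 80.6
```

Inside the recess without contact; continue to the floor.

{"name": "send_rows", "arguments": {"targets": [[[0, 0, -0.2], [0, 0, 0], -1], [[0, 0, -0.2], [0, 0, 0], -1], [[0, 0, -0.1], [0, 0, 0], -1], [[0, 0, -0.1], [0, 0, 0], -1], [[0, 0, -0.1], [0, 0, 0], -1], [[0, 0, 0], [0, 0, 0], -1], [[0, 0, 0], [0, 0, 0], -1], [[0, 0, 0], [0, 0, 0], -1]]}}

```text
t: 16.23
eef_pos: [0.5937, 0.0357, 0.071]
ee_rot: [0.707, 0.707, 0.0, 0.0]
force: [-0.5, 0.3, -0.6]
gripper_width: 0.0334
grip_force: 80.7
```

{"name": "send_rows", "arguments": {"targets": [[[0, 0, 0], [0, 0, 0], 0], [[0, 0, 0], [0, 0, 0], 0.4], [[0, 0, 0], [0, 0, 0], 0.8], [[0, 0, 0], [0, 0, 0], 1], [[0, 0, 1.5], [0, 0, 0], 1], [[0, 0, 3.5], [0, 0, 0], 1], [[0, 0, 4], [0, 0, 0], 1], [[0, 0, 3], [0, 0, 0], 1]], "newtons": 40}}

```text
t: 16.9
eef_pos: [0.5944, 0.0357, 0.1934]
ee_rot: [0.707, 0.707, 0.001, 0.001]
force: [1.5, -0.2, 1.0]
gripper_width: 0.0853
grip_force: 0.0
```

{"name": "send_rows", "arguments": {"targets": [[[-3.2, -1.3, 0], [0, 0, 0], 1], [[-3.2, -1.3, 0], [0, 0, 0], 1], [[-3.2, -1.3, 0], [0, 0, 0], 1], [[-3.2, -1.3, 0], [0, 0, 0], 1], [[-3.1, -1.3, 0], [0, 0, 0], 1], [[0, 0, 0], [0, 0, 0], 1], [[0, 0, 0], [0, 0, 0], 1], [[0, 0, 0], [0, 0, 0], 1]]}}

```text
t: 17.57
eef_pos: [0.4357, -0.0295, 0.1916]
ee_rot: [0.707, 0.707, 0.001, 0.001]
force: [0.6, -0.1, 0.4]
gripper_width: 0.0853
grip_force: 0.0
```

```bash
python3 - <<'E'
from h import *
from scipy.optimize import least_squares
s=robot.sense();print(s['eef_pos'])
p,D,i=cap('wrist','w7.png');F=cloud(D,i).reshape(-1,3)
def cf(T,x,y,R): return len(T),least_squares(lambda q:np.hypot(T[:,0]-q[0],T[:,1]-q[1])-q[2],[x,y,R],loss='soft_l1',f_scale=.001).x*1000
r=np.hypot(F[:,0]-.4345,F[:,1]-.042);T=F[(r<.035)&(F[:,2]>.044)&(F[:,2]<.056)];print(cf(T,.4345,.042,.028),T[:,2].max())
for n in('scene','side'):
    p,D,i=cap(n,n+'7.png');F=cloud(D,i).reshape(-1,3)
    r=np.hypot(F[:,0]-.592,F[:,1]-.0355)
    T=F[(r<.03)&(F[:,2]>.08)&(F[:,2]<.12)];print(n,'tamper top',T[:,2].max(),cf(T,.592,.0355,.017))
    r=np.hypot(F[:,0]-.4345,F[:,1]-.042);T=F[(r<.035)&(F[:,2]>.044)&(F[:,2]<.056)];print(cf(T,.4345,.042,.028))
    # scale
    P=p.reshape(-1,3);S=(F[:,0]>.53)&(F[:,0]<.65)&(F[:,1]>-.2)&(F[:,1]<0)&(F[:,2]>.008)&(F[:,2]<.024)
    for nm,m in(('all',S),('plate',S&(P.max(1)>90)),('black',S&(P.max(1)<70))):
        Q=F[m];r=cv2.minAreaRect((Q[:,:2]*1000).astype(np.float32));print(n,nm,len(Q),np.round(r[0],1),np.round(r[1],1),round(r[2],1),np.percentile(Q[:,:2],[1,99],0).ravel().round(3))
E
```

```text
[ 0.43572187 -0.02948704  0.19159277]
(477, array([434.20102616,  41.0165159 ,  27.86195599])) 0.05330611486587943
scene tamper top 0.10435175823147323 (97, array([589.58982182,  37.67648302,  13.38612767]))
(69, array([434.1169045 ,  41.82521178,  28.06020929]))
scene all 534 [ 593.  -100.6] [200.2  75.7] 85.4 [ 0.555 -0.185  0.63  -0.035]
scene plate 336 [ 595.9 -100.9] [200.2  69.9] 85.3 [ 0.558 -0.192  0.631 -0.004]
scene black 185 [ 586.7 -108. ] [147.9  64.4] 85.4 [ 0.554 -0.176  0.623 -0.036]
side tamper top 0.10111607080154388 (93, array([590.67767407,  31.73440192,  13.58565618]))
(69, array([434.57181435,  41.36897526,  28.21106152]))
side all 725 [ 594.6 -100.1] [202.3  70.6] 85.3 [ 0.557 -0.195  0.628 -0.001]
side plate 468 [ 596.6 -100.3] [202.3  66.5] 85.3 [ 0.56  -0.198  0.63  -0.043]
side black 192 [590.3 -95.2] [189.5  61.3] 85.3 [ 0.555 -0.191  0.618 -0.001]
```

View pics/scene7.png

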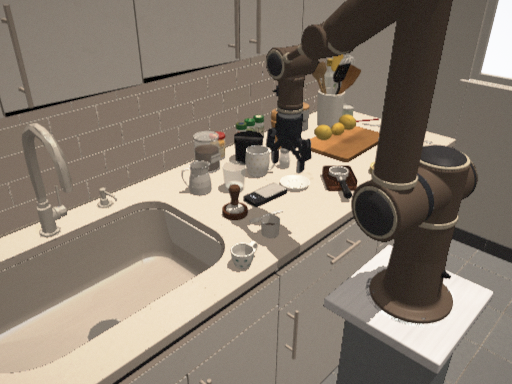

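{"name": "send_rows", "arguments": {"targets": [[[0, 2.4, -1.0], [0, 0, 0], 1], [[0, 2.4, -1.0], [0, 0, 0], 1], [[0, 2.3, -1.0], [0, 0, 0], 1], [[0, 0, -2.8], [0, 0, 0], 1], [[0, 0, -2.8], [0, 0, 0], 1], [[0, 0, -2.8], [0, 0, 0], 1], [[0, 0, -2.3], [0, 0, 0], 1], [[0, 0, -1.5], [0, 0, 0], 1]], "newtons": 40}}

```text
t: 18.38
eef_pos: [0.434, 0.0423, 0.0363]
ee_rot: [0.707, 0.708, -0.001, -0.001]
force: [-0.5, -0.3, -0.0]
gripper_width: 0.0854
grip_force: 0.0
```

{"name": "send_rows", "arguments": {"targets": [[[0, 0, -0.8], [0, 0, 0], 1], [[0, 0, -0.4], [0, 0, 0], 1], [[0, 0, 0], [0, 0, 0], 0.4], [[0, 0, 0], [0, 0, 0], 0.1], [[0, 0, 0], [0, 0, 0], -0.3], [[0, 0, 0], [0, 0, 0], -0.3], [[0, 0, 0], [0, 0, 0], -0.3], [[0, 0, 0], [0, 0, 0], -0.3]]}}

```text
t: 19.05
eef_pos: [0.4358, 0.0417, 0.028]
ee_rot: [0.707, 0.707, 0.001, 0.001]
force: [-1.6, 0.1, 6.3]
gripper_width: 0.0557
grip_force: 42.9
```

{"name": "send_rows", "arguments": {"targets": [[[0, 0, 0.5], [0, 0, 0], -0.3], [[0, 0, 1.0], [0, 0, 0], -0.3], [[0, 0, 2.0], [0, 0, 0], -0.3], [[0, 0, 2.0], [0, 0, 0], -0.3], [[0, 0, 2.0], [0, 0, 0], -0.3], [[0, 0, 1.5], [0, 0, 0], -0.3], [[0, 0, 0.5], [0, 0, 0], -0.3], [[0, 0, 0], [0, 0, 0], -0.3]]}}

```text
t: 19.72
eef_pos: [0.4359, 0.0416, 0.1236]
ee_rot: [0.707, 0.707, 0.001, 0.001]
force: [0.1, -0.8, -2.0]
gripper_width: 0.0555
grip_force: 43.0
```

{"name": "send_rows", "arguments": {"targets": [[[1.9, -3.0, 0.7], [0, 0, 0], -0.3], [[1.9, -3.0, 0.7], [0, 0, 0], -0.3], [[1.9, -3.0, 0.7], [0, 0, 0], -0.3], [[1.9, -3.0, 0.7], [0, 0, 0], -0.3], [[1.9, -3.0, 0.7], [0, 0, 0], -0.3], [[1.9, -3.0, 0.7], [0, 0, 0], -0.3], [[1.9, -3.0, 0.7], [0, 0, 0], -0.3], [[1.9, -3.0, 0.7], [0, 0, 0], -0.3]]}}

```text
t: 20.38
eef_pos: [0.586, -0.1995, 0.176]
ee_rot: [0.707, 0.707, -0.001, -0.002]
force: [1.1, -0.1, -1.9]
gripper_width: 0.0552
grip_force: 43.0
```

{"name": "send_rows", "arguments": {"targets": [[[0, 0, 0], [0, 0, 0], -0.3], [[0, 0, 0], [0, 0, 0], -0.3], [[0, 0, 0], [0, 0, 0], -0.3], [[0, 0, 0], [0, 0, 0], -0.3], [[0, 0, 0], [0, 0, 0], -0.3], [[0, 0, 0], [0, 0, 0], -0.3], [[0, 0, 0], [0, 0, 0], -0.3], [[0, 0, 0], [0, 0, 0], -0.3]]}}

```text
t: 21.05
eef_pos: [0.5865, -0.1977, 0.1778]
ee_rot: [0.707, 0.707, -0.0, -0.0]
force: [-0.1, -1.2, -1.2]
gripper_width: 0.0555
grip_force: 43.1
```

```bash
python3 - <<'E'
from h import *
from scipy.optimize import least_squares
s=robot.sense();print(s['eef_pos'])
p,D,i=cap('wrist','w8.png');F=cloud(D,i).reshape(-1,3);e=s['eef_pos']
r=np.hypot(F[:,0]-e[0],F[:,1]-e[1]);T=F[(r<.036)&(F[:,2]>e[2]+.014)&(F[:,2]<e[2]+.03)];print('cup',len(T),least_squares(lambda q:np.hypot(T[:,0]-q[0],T[:,1]-q[1])-q[2],[*e[:2],.028],loss='soft_l1',f_scale=.001).x*1000,T[:,2].max())
K=np.array(i['mtx']);R=np.array(i['R']);t=np.array(i['t']).ravel()
for X in((.595,-.1,.018),(.595,-.025,.018),(.595,-.175,.018)): q=K@(R@X+t);print(X,q[:2]/q[2])
E
```

```text
[ 0.58645376 -0.19772901  0.17783436]
cup 4551 [ 586.18951066 -197.71129604   28.12937605] 0.2078221307450067
(0.595, -0.1, 0.018) [266.78248157  70.96959358]
(0.595, -0.025, 0.018) [267.54417305 -23.06680321]
(0.595, -0.175, 0.018) [266.12984267 151.54265036]
```

View pics/w8.png

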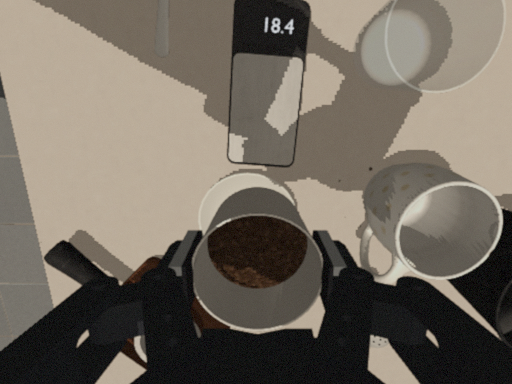

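```bash
python3 - <<'E'
from h import *
z=np.load('pics/w8.png.npz');P=z['p'].astype(int)
g=P.max(2)
for r in (80,110,140): # borders along rows
    print(r,g[r,222:245],g[r,288:312])
for c in(250,280): print(c,g[45:64,c],g[150:172,c])
c=[(232,53),(303,57),(295,165),(228,160)]
Q=np.array([ray(*k,.018,z) for k in c])*1000;print(Q.round(1),Q.mean(0),np.linalg.norm(Q[1]-Q[0]),np.linalg.norm(Q[2]-Q[1]))
E
```

```text
80 [115 116 117 116 117 116 115 106  74  42  81 109 106 106 104 108 105 105
 104 107 109 105 105] [184 184 185 185 184 182 182 181 181 181 181 182 173 132  72 145 187 187
 187 187 186 185 186 188]
110 [115 118 118 117 119 116 101  53  62  96 105 105 105 106 107 105 106 106
 103 105 105 104 105] [183 186 184 182 180 181 181 183 181 162  95  93 138 172 187 186 188 186
 187 180 169 171 172 152]
140 [186 186 185 187 189 156  77 155 197 197 194 192 197 196 197 195 193 194
 196 195 190 168 120] [110 112 112 112 115 112  93  44  84 118 118 117 112 116 117 116 115 118
 116 114 116 117 118 117]
250 [ 21  33  27  30  28  26  32  30  64 102 107 107 109 108 109 109 109 108
 107] [104 105 106 105 106 106 107 105 105 108 105 105  91  42 107 167 188 189
 170 121 114 116]
280 [ 26  20  29  25  17  23  24  21  25  28  42  78 110 111 109 108 108 108
 108] [110 112 110 109 106 108 106 107 109 108 106 107 106 109 100  46  43  93
 117 116 119 113]
[[ 563.2  -84.7   18. ]
 [ 628.   -88.1   18. ]
 [ 624.3 -188.7   18. ]
 [ 556.8 -183.5   18. ]] [ 593.05014137 -136.25076426   18.        ] 64.88283101024534 100.65770864952273
```

{"name": "send_rows", "arguments": {"targets": [[[0.18, 1.6, 0], [0, 0, 0], -0.3], [[0.2, 1.8, -0.5], [0, 0, 0], -0.3], [[0.2, 1.7, -1.5], [0, 0, 0], -0.3], [[0.1, 1.06, -2.0], [0, 0, 0], -0.3], [[0, 0, -2.5], [0, 0, 0], -0.3], [[0, 0, -2.5], [0, 0, 0], -0.3], [[0, 0, -1.5], [0, 0, 0], -0.3], [[0, 0, -0.8], [0, 0, 0], -0.3]]}}

```text
t: 21.77
eef_pos: [0.5915, -0.1358, 0.0621]
ee_rot: [0.707, 0.707, -0.001, -0.002]
force: [-0.5, 0.4, -1.3]
gripper_width: 0.0552
grip_force: 43.1
```

{"name": "send_rows", "arguments": {"targets": [[[0, 0, -0.4], [0, 0, 0], -0.3], [[0, 0, -0.3], [0, 0, 0], -0.3], [[0, 0, -0.2], [0, 0, 0], -0.3], [[0, 0, -0.2], [0, 0, 0], -0.3], [[0, 0, -0.1], [0, 0, 0], -0.3], [[0, 0, 0], [0, 0, 0], -0.3], [[0, 0, 0], [0, 0, 0], -0.3], [[0, 0, 0], [0, 0, 0], -0.3]]}}

```text
t: 22.43
eef_pos: [0.5937, -0.1368, 0.0533]
ee_rot: [0.707, 0.707, 0.0, 0.0]
force: [-0.8, 0.1, -1.7]
gripper_width: 0.0553
grip_force: 43.1
```

{"name": "send_rows", "arguments": {"targets": [[[0, 0.05, -0.2], [0, 0, 0], -0.3], [[0, 0, -0.2], [0, 0, 0], -0.3], [[0, 0, -0.1], [0, 0, 0], -0.3], [[0, 0, -0.1], [0, 0, 0], -0.3], [[0, 0, -0.1], [0, 0, 0], -0.3], [[0, 0, 0], [0, 0, 0], -0.3], [[0, 0, 0], [0, 0, 0], -0.3], [[0, 0, 0], [0, 0, 0], -0.3]]}}

```text
t: 23.1
eef_pos: [0.5933, -0.1363, 0.0461]
ee_rot: [0.707, 0.707, -0.0, -0.0]
force: [-1.6, 0.8, 3.4]
gripper_width: 0.0553
grip_force: 43.4
```

{"name": "send_rows", "arguments": {"targets": [[[0, 0, 0], [0, 0, 0], 0.6], [[0, 0, 0], [0, 0, 0], 0.8], [[0, 0, 0], [0, 0, 0], 1], [[0, 0, 0], [0, 0, 0], 1], [[0, 0, 1.5], [0, 0, 0], 1], [[0, 0, 3.5], [0, 0, 0], 1], [[0, 0, 4], [0, 0, 0], 1], [[0, 0, 3], [0, 0, 0], 1]], "newtons": 30}}

```text
t: 23.77
eef_pos: [0.5941, -0.1364, 0.168]
ee_rot: [0.707, 0.707, 0.0, 0.001]
force: [1.0, -0.0, 1.1]
gripper_width: 0.0854
grip_force: 0.0
```

{"name": "send_rows", "arguments": {"targets": [[[-1.9, 3.1, 0], [0, 0, 0], 1], [[-1.9, 3.1, 0], [0, 0, 0], 1], [[-1.9, 3.1, 0], [0, 0, 0], 1], [[-1.9, 3.1, 0], [0, 0, 0], 1], [[-1.9, 3.1, 0], [0, 0, 0], 1], [[-1.9, 3.1, 0], [0, 0, 0], 1], [[-1.9, 3.1, 0], [0, 0, 0], 1], [[-1.9, 3.1, 0], [0, 0, 0], 1]]}}

```text
t: 24.43
eef_pos: [0.4404, 0.113, 0.1659]
ee_rot: [0.707, 0.707, 0.0, 0.0]
force: [0.8, 1.1, -0.4]
gripper_width: 0.0852
grip_force: 0.0
```

```bash
python3 - <<'E'
from h import *
from scipy.optimize import least_squares
s=robot.sense();e=s['eef_pos'];print(e)
def cf(T,x,y,R): return len(T),least_squares(lambda q:np.hypot(T[:,0]-q[0],T[:,1]-q[1])-q[2],[x,y,R],loss='soft_l1',f_scale=.001).x*1000
for n in('wrist','scene','side'):
    p,D,i=cap(n,n+'9.png');F=cloud(D,i).reshape(-1,3)
    for nm,x,y,z0,z1,R in(('ecup',.386,.2085,.048,.06,.03),('dcup',.593,-.136,.06,.074,.028)):
        r=np.hypot(F[:,0]-x,F[:,1]-y);T=F[(r<.036)&(F[:,2]>z0)&(F[:,2]<z1)]
        if len(T)>20: print(n,nm,cf(T,x,y,R),T[:,2].max())
E
```

```text
[0.44040789 0.11302424 0.16592048]
wrist ecup (1794, array([386.88808757, 206.95975559,  29.41701925])) 0.057537245445535325
scene ecup (112, array([385.0211373 , 208.84122304,  29.70951693])) 0.05731134874556723
side ecup (72, array([386.19049278, 205.97273556,  29.64909542])) 0.053786341831169426
side dcup (103, array([ 593.44231336, -136.37121601,   28.08257473])) 0.06783108603369642
```

{"name": "send_rows", "arguments": {"targets": [[[-1.4, 2.4, 0], [0, 0, 0], 1], [[-1.4, 2.4, 0], [0, 0, 0], 1], [[-1.4, 2.4, 0], [0, 0, 0], 1], [[-1.1, 2.3, 0], [0, 0, 0], 1], [[0, 0, -2.0], [0, 0, 0], 1], [[0, 0, -2.8], [0, 0, 0], 1], [[0, 0, -2.8], [0, 0, 0], 1], [[0, 0, -2.3], [0, 0, 0], 1]]}}

```text
t: 25.25
eef_pos: [0.3895, 0.2062, 0.0656]
ee_rot: [0.707, 0.707, 0.0, 0.0]
force: [0.3, -0.5, -0.2]
gripper_width: 0.0853
grip_force: 0.0
```

{"name": "send_rows", "arguments": {"targets": [[[0, 0, -1.8], [0, 0, 0], 1], [[0, 0, -1.4], [0, 0, 0], 1], [[0, 0, -0.8], [0, 0, 0], 1], [[0, 0, 0], [0, 0, 0], 0.6], [[0, 0, 0], [0, 0, 0], 0.3], [[0, 0, 0], [0, 0, 0], 0], [[0, 0, 0], [0, 0, 0], -0.3], [[0, 0, 0], [0, 0, 0], -0.3]], "newtons": 35}}

```text
t: 25.92
eef_pos: [0.3893, 0.207, 0.0276]
ee_rot: [0.707, 0.707, 0.001, 0.0]
force: [-0.5, 0.1, -1.4]
gripper_width: 0.0602
grip_force: 38.0
```

{"name": "send_rows", "arguments": {"targets": [[[0, 0, 0], [0, 0, 0], -0.3], [[0, 0, 0], [0, 0, 0], -0.3], [[0, 0, 0.5], [0, 0, 0], -0.3], [[0, 0, 1.5], [0, 0, 0], -0.3], [[0, 0, 2.5], [0, 0, 0], -0.3], [[0, 0, 3.0], [0, 0, 0], -0.3], [[0, 0, 3.0], [0, 0, 0], -0.3], [[0, 0, 1.0], [0, 0, 0], -0.3]]}}

```text
t: 26.58
eef_pos: [0.3911, 0.208, 0.1461]
ee_rot: [0.707, 0.707, 0.004, 0.002]
force: [1.3, 0.1, -1.3]
gripper_width: 0.0601
grip_force: 38.5
```

{"name": "send_rows", "arguments": {"targets": [[[1.2, -3.4, 0.3], [0, 0, 0], -0.3], [[1.2, -3.4, 0.3], [0, 0, 0], -0.3], [[1.2, -3.4, 0.3], [0, 0, 0], -0.3], [[1.2, -3.4, 0.3], [0, 0, 0], -0.3], [[1.2, -3.4, 0.3], [0, 0, 0], -0.3], [[1.2, -3.4, 0.3], [0, 0, 0], -0.3], [[1.2, -3.4, 0.3], [0, 0, 0], -0.3], [[1.2, -3.4, 0.3], [0, 0, 0], -0.3]]}}

```text
t: 27.25
eef_pos: [0.484, -0.0668, 0.1652]
ee_rot: [0.707, 0.707, -0.0, -0.0]
force: [0.9, 0.5, -1.4]
gripper_width: 0.0602
grip_force: 38.5
```

{"name": "send_rows", "arguments": {"targets": [[[1.2, -3.4, 0.2], [0, 0, 0], -0.3], [[1.2, -3.4, 0.2], [0, 0, 0], -0.3], [[1.2, -3.4, 0.2], [0, 0, 0], -0.3], [[1.2, -3.4, 0], [0, 0, 0], -0.3], [[1.2, -3.4, 0], [0, 0, 0], -0.3], [[1.2, -3.4, 0], [0, 0, 0], -0.3], [[1.2, -3.4, 0], [0, 0, 0], -0.3], [[0, 0, 0], [0, 0, 0], -0.3]]}}

```text
t: 27.92
eef_pos: [0.57, -0.3099, 0.1712]
ee_rot: [0.708, 0.706, -0.001, 0.003]
force: [1.5, 0.1, -0.8]
gripper_width: 0.06
grip_force: 38.6
```

{"name": "send_rows", "arguments": {"targets": [[[0, 0, 0], [0, 0, 0], -0.3], [[0, 0, 0], [0, 0, 0], -0.3], [[0, 0, 0], [0, 0, 0], -0.3], [[0, 0, 0], [0, 0, 0], -0.3], [[0, 0, 0], [0, 0, 0], -0.3], [[0, 0, 0], [0, 0, 0], -0.3], [[0, 0, 0], [0, 0, 0], -0.3], [[0, 0, 0], [0, 0, 0], -0.3]]}}

```text
t: 28.58
eef_pos: [0.5685, -0.3028, 0.172]
ee_rot: [0.707, 0.707, 0.0, 0.0]
force: [0.4, 0.3, -1.0]
gripper_width: 0.0602
grip_force: 38.6
```

```bash
python3 - <<'E'
from h import *
from scipy.optimize import least_squares
s=robot.sense();e=s['eef_pos'];print(e)
p,D,i=cap('wrist','w10.png');F=cloud(D,i).reshape(-1,3)
def cf(T,x,y,R): return len(T),least_squares(lambda q:np.hypot(T[:,0]-q[0],T[:,1]-q[1])-q[2],[x,y,R],loss='soft_l1',f_scale=.001).x*1000
r=np.hypot(F[:,0]-e[0],F[:,1]-e[1]);T=F[(r<.036)&(F[:,2]>e[2]+.019)&(F[:,2]<e[2]+.034)];print('cup',cf(T,*e[:2],.03),T[:,2].max())
r=np.hypot(F[:,0]-.576,F[:,1]+.251)
for z0,z1 in((.013,.018),(.010,.013)):
    T=F[(r<.062)&(F[:,2]>z0)&(F[:,2]<z1)];print('saucer',cf(T,.576,-.251,.05),T.min(0),T.max(0))
E
```

```text
[ 0.56851714 -0.30284931  0.17204001]
cup (6468, array([ 568.70224169, -300.56829991,   29.25459834])) 0.20603417818076367
saucer (2521, array([ 576.03110365, -250.74143193,   49.89983595])) [ 0.52279801 -0.30368767  0.01300347] [ 0.62950328 -0.19778404  0.01743744]
saucer (2003, array([ 576.07790124, -250.75470544,   43.44533582])) [ 0.52712922 -0.30102631  0.01000057] [ 0.62503735 -0.2009774   0.01299746]
```

View pics/w10.png

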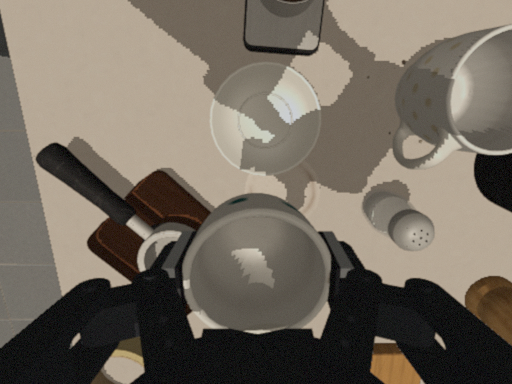

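{"name": "send_rows", "arguments": {"targets": [[[0.24, 1.5, 0], [0, 0, 0], -0.3], [[0.25, 1.8, 0], [0, 0, 0], -0.3], [[0.25, 1.75, -1.0], [0, 0, 0], -0.3], [[0, 0, -2.5], [0, 0, 0], -0.3], [[0, 0, -3.0], [0, 0, 0], -0.3], [[0, 0, -3.0], [0, 0, 0], -0.3], [[0, 0, -2.0], [0, 0, 0], -0.3], [[0, 0, -0.8], [0, 0, 0], -0.3]]}}

```text
t: 29.3
eef_pos: [0.573, -0.2502, 0.0448]
ee_rot: [0.707, 0.707, -0.001, -0.004]
force: [-1.6, -0.1, -2.4]
gripper_width: 0.0604
grip_force: 38.6
```

{"name": "send_rows", "arguments": {"targets": [[[0, 0, -0.4], [0, 0, 0], -0.3], [[0, 0, -0.3], [0, 0, 0], -0.3], [[0, 0, -0.2], [0, 0, 0], -0.3], [[0, 0, 0], [0, 0, 0], -0.3], [[0, 0, 0], [0, 0, 0], -0.3], [[0, 0, 0], [0, 0, 0], -0.3], [[0, 0, 0], [0, 0, 0], -0.3], [[0, 0, 0], [0, 0, 0], -0.3]]}}

```text
t: 29.97
eef_pos: [0.5761, -0.253, 0.0404]
ee_rot: [0.707, 0.707, 0.0, 0.0]
force: [-0.4, 0.7, -1.3]
gripper_width: 0.0606
grip_force: 38.6
```

```bash
python3 - <<'E'
from h import *
from scipy.optimize import least_squares
s=robot.sense();e=s['eef_pos'];print(e)
def cf(T,x,y,R): return len(T),least_squares(lambda q:np.hypot(T[:,0]-q[0],T[:,1]-q[1])-q[2],[x,y,R],loss='soft_l1',f_scale=.001).x*1000
for n in('wrist','scene','side'):
    p,D,i=cap(n,n+'11.png');F=cloud(D,i).reshape(-1,3)
    r=np.hypot(F[:,0]-.576,F[:,1]+.2508);T=F[(r<.037)&(F[:,2]>.053)&(F[:,2]<.068)];print(n,'cup',cf(T,*e[:2],.03),T[:,2].max())
    T=F[(r<.062)&(r>.04)&(F[:,2]>.011)&(F[:,2]<.018)];print('saucer',cf(T,.576,-.251,.05))
E
```

```text
[ 0.57613833 -0.25295232  0.04040635]
wrist cup (6180, array([ 576.26867398, -250.29209519,   29.10295406])) 0.06799987643395888
saucer (5583, array([ 575.82940817, -250.81759046,   48.47948824]))
scene cup (110, array([ 574.93832265, -251.91060424,   30.23848806])) 0.06756380972631097
saucer (58, array([ 575.05556541, -248.52906771,   49.388461  ]))
side cup (204, array([ 575.94945723, -253.58735335,   29.33688916])) 0.06771719270415093
saucer (97, array([ 575.27837961, -251.28388117,   50.15885679]))
```

{"name": "send_rows", "arguments": {"targets": [[[0, 0.13, -0.2], [0, 0, 0], -0.3], [[0, 0, -0.2], [0, 0, 0], -0.3], [[0, 0, -0.1], [0, 0, 0], -0.3], [[0, 0, -0.1], [0, 0, 0], -0.3], [[0, 0, -0.1], [0, 0, 0], -0.3], [[0, 0, 0], [0, 0, 0], -0.3], [[0, 0, 0], [0, 0, 0], -0.3], [[0, 0, 0], [0, 0, 0], -0.3]]}}

```text
t: 30.78
eef_pos: [0.5758, -0.2515, 0.0328]
ee_rot: [0.707, 0.707, 0.0, 0.0]
force: [-0.1, 0.3, -0.9]
gripper_width: 0.0606
grip_force: 38.6
```

{"name": "send_rows", "arguments": {"targets": [[[0, 0, -0.1], [0, 0, 0], -0.3], [[0, 0, -0.05], [0, 0, 0], -0.3], [[0, 0, -0.05], [0, 0, 0], -0.3], [[0, 0, 0], [0, 0, 0], -0.3], [[0, 0, 0], [0, 0, 0], -0.3], [[0, 0, 0], [0, 0, 0], -0.3], [[0, 0, 0], [0, 0, 0], -0.3], [[0, 0, 0], [0, 0, 0], -0.3]]}}

```text
t: 31.45
eef_pos: [0.576, -0.2518, 0.0323]
ee_rot: [0.707, 0.707, -0.0, 0.0]
force: [-3.2, 1.2, 6.7]
gripper_width: 0.0601
grip_force: 39.1
```

Contact on the saucer; release and lift, then back off and check.

{"name": "send_rows", "arguments": {"targets": [[[0, 0, 0], [0, 0, 0], 0.6], [[0, 0, 0], [0, 0, 0], 0.8], [[0, 0, 0], [0, 0, 0], 1], [[0, 0, 0], [0, 0, 0], 1], [[0, 0, 1.5], [0, 0, 0], 1], [[0, 0, 3.5], [0, 0, 0], 1], [[0, 0, 4], [0, 0, 0], 1], [[0, 0, 4], [0, 0, 0], 1]]}}

```text
t: 32.12
eef_pos: [0.5751, -0.251, 0.1621]
ee_rot: [0.707, 0.707, -0.0, -0.001]
force: [0.3, -0.2, 0.6]
gripper_width: 0.0851
grip_force: 0.0
```

{"name": "send_rows", "arguments": {"targets": [[[-1.0, -1.5, 3], [0, 0, 0], 1], [[-1.0, -1.5, 3], [0, 0, 0], 1], [[-1.0, -1.5, 3], [0, 0, 0], 1], [[-1.0, -1.5, 2], [0, 0, 0], 1], [[-1.0, -1.5, 2], [0, 0, 0], 1], [[0, 0, 0], [0, 0, 0], 1], [[0, 0, 0], [0, 0, 0], 1], [[0, 0, 0], [0, 0, 0], 1]]}}

```text
t: 32.78
eef_pos: [0.5255, -0.3257, 0.2904]
ee_rot: [0.707, 0.707, 0.0, -0.001]
force: [-0.3, 0.0, -0.1]
gripper_width: 0.0855
grip_force: 0.0
```

```bash
python3 - <<'E'
from h import *
from scipy.optimize import least_squares
s=robot.sense();e=s['eef_pos'];print(e)
def cf(T,x,y,R): return len(T),np.round(least_squares(lambda q:np.hypot(T[:,0]-q[0],T[:,1]-q[1])-q[2],[x,y,R],loss='soft_l1',f_scale=.001).x*1000,1)
for n in('wrist','side'):
    p,D,i=cap(n,n+'12.png');F=cloud(D,i).reshape(-1,3)
    for nm,x,y,z0,z1,rm,R in(('cup',.576,-.251,.053,.066,.037,.03),('saucer',.576,-.251,.011,.018,.06,.05),('dcup',.593,-.136,.06,.074,.036,.028),('pf',.483,-.387,.039,.05,.045,.033),('mug',.737,-.226,.085,.1,.06,.045),('glass',.711,-.08,.08,.095,.05,.04)):
        r=np.hypot(F[:,0]-x,F[:,1]-y);T=F[(r<rm)&(F[:,2]>z0)&(F[:,2]<z1)]
        if len(T)>20: print(n,nm,cf(T,x,y,R),np.percentile(T[:,2],98))
E
```

```text
[ 0.52551342 -0.32568406  0.29036046]
wrist cup (749, array([ 573.2, -251.1,   29.6])) 0.061343921163557615
wrist saucer (2580, array([ 576.7, -250.7,   46.2])) 0.017496812474847887
wrist dcup (124, array([ 593.3, -137.8,   27.7])) 0.07081645924044064
wrist pf (792, array([ 484.9, -386.5,   32.3])) 0.04549286563341605
wrist mug (2220, array([ 735.6, -226.8,   40.8])) 0.09954857216102862
side cup (134, array([ 573. , -250.9,   29.9])) 0.058644614293554574
side saucer (133, array([ 578.5, -248.9,   50. ])) 0.01721643164051801
side dcup (101, array([ 593.5, -136.7,   27.8])) 0.06783483565007624
side pf (221, array([ 483.8, -387.8,   32.6])) 0.04339876139174731
side mug (277, array([ 736.4, -226.3,   40.9])) 0.09711315552941033
side glass (171, array([712. , -80.6,  39.2])) 0.09013335543026693
```

View pics/wrist12.png

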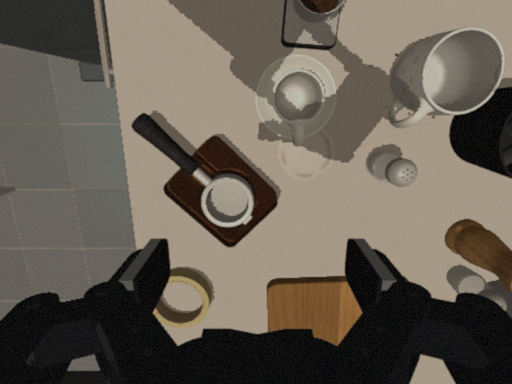

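```bash
python3 - <<'E'
from h import *
for n in('wrist12','side12','scene9'):
    z=np.load(f'pics/{n}.png.npz');F=cloud(z['d'],z).reshape(-1,3)
    r=np.hypot(F[:,0]-.573,F[:,1]+.251);T=F[(r<.034)&(r>.025)&(F[:,2]>.045)]
    a=np.degrees(np.arctan2(T[:,1]+.251,T[:,0]-.573))
    print(n,[(k,round(np.percentile(T[abs((a-k+180)%360-180)<40,2],90)*1e3,1)) for k in(0,90,180,-90) if (abs((a-k+180)%360-180)<40).sum()>4])
p,D,i=cap('scene','s13.png');F=cloud(D,i).reshape(-1,3);r=np.hypot(F[:,0]-.592,F[:,1]-.0355);T=F[(r<.03)&(F[:,2]>.06)];print('tamper',T[:,2].max(),T[T[:,2]>.095].mean(0))
E
```

```text
wrist12 [(0, np.float64(60.5)), (90, np.float64(60.6)), (180, np.float64(60.9)), (-90, np.float64(60.3))]
side12 [(0, np.float64(57.6)), (90, np.float64(57.9)), (180, np.float64(58.0)), (-90, np.float64(57.1))]
scene9 []
tamper 0.10382110073890484 [0.58788296 0.03857721 0.09947524]
```

Cup is level at 60 mm (5 + 55) and everything else is in place; handing in.

```bash
python3 -c "
from h import *
print(robot.finish_job())"
```

```text
the job is handed in; nothing more can be done
None
```

I placed the portafilter, tamper, dosing cup and espresso cup in the order asked and handed the job in at about 33 s. The final camera check showed all four seated and upright, with the espresso cup about 3 mm off the saucer's centre and the big mug and glass where they were.

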